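Fit a water-filter cartridge and tug-test it

TASK

Push the white and blue filter cartridge down into the socket of the water-filter unit until it clicks fully home. Then prove that it is held: tug it straight up with a steady pull of about 10 newtons for one second (never more than 20), and let go of it, leaving it fully home. Push gently, with no more than 30 newtons, and do not disturb the mug, the spice jar or the tomato.

Things in the scene. Friction and masses are not known exactly. Their poses are not given: they have to be found in the camera images.
- cartridge: loose round filter cartridge, 118 mm tall, 130 to 190 g, standing upright. Origin: centre of its underside, z up along it. From below: cone, 28 to 40 mm diameter (0-9 mm up); retaining flange, 40 mm (9-14); neck, 31 mm (14-30); white body with blue band, 48 mm (30-86), its lower shoulder is the stop; ribbed blue grip cap, 34 mm (86-118), to hold it by
- filter_unit: fixed water-filter unit: white plinth 150 x 120 mm, 40 mm high, carrying a grey round socket with a black seal ring, 71 mm wide, and, 68 mm behind the socket's axis (+x of the unit), a grey hose block with two elbows, 79 mm high at most. Origin: on the worktop under the socket's axis; z up
- socket_mouth (a point): centre of the seal ring's top, the open mouth of the socket, 78 to 82 mm up at rest, z up. Bore 43 mm wide, 33 to 37 mm deep. Sprung balls catch over the flange: pushing in takes about 10 N, then it snaps. Home: shoulder on the ring, cartridge origin about 30 mm below this point. Caught, it has 1.5 to 5.5 mm of free play upward and holds over 20 N; uncaught it lifts out freely
- mug_b: black mug, 88 mm wide (126 mm with handle), 106 mm tall, bystander; origin under its centre
- spice_jar: spice jar with a green cap, 46 mm diameter, 106 mm tall, bystander; origin under its centre
- tomato: red tomato, about 58 mm wide, 62 mm tall, bystander; origin under its centre
- socket_floor (a point): centre of the socket's inner floor, 45 mm over the worktop at rest. The whole socket (floor, balls and ring) sits on a rubber mount and gives 1 mm up or down for every 6 N: 1.7 mm higher than at rest means a pull of 10 N
Things that resemble listed ones, but are neither listed nor needed, are in the scene too. What is shaped like the cartridge but pink or purple is not meant.

How it is judged:
By the outcome, as a careful person would: the job done as asked, in the order asked, and still so for the second after the job is handed in, with the robot touching nothing.
It also fails if it takes over 72 s, if anything falls off the work surface, if the arm or the gripper's body presses on something with over 40 N, if the wrist force passes 120 N, or if a joint passes its speed limit or range.

ROBOT

A 6-joint arm with a two-finger parallel gripper is mounted at the origin on a cart in front of the work surface, level with it; the furniture and walls round the work are solid. World frame = base frame: x ahead of the robot, y to its left, z up, the work surface at z = 0. Lengths are in m, angles in rad, forces in N, time in s.
With the tool pointing down it reaches from about 0.3 to 0.875 m from the base axis. Payload 6.4 kg.
Tool frame: the origin (TCP) lies at the very end of the fingers, on their centre line; the grasp point (between the pads) lies 19 mm behind it (ctrl.hold_point_z is the distance from the TCP to the grasp point, in m); y points along the fingers, x is the direction in which the jaws open and shut, and the axes are right-handed (so a half turn about y gives the same grasp; the last joint's range is limited). The gripper opens to 85 mm and grips with 20 to 120 N. Pads are 22 mm wide; open, the fingers measure 114 mm over their backs; the gripper's body (76 mm by 85 mm) begins 54 mm behind the grasp point. The pads swing forward as they close: fully open they stand 13 mm farther back than shut.
Start: joints at [-1.367, 0.181, 1.607, -0, 1.354, -0.206], TCP at [0.229, -0.527, 0.231] pointing down, gripper open.
Joint ranges: [-2.99, 2.99], [-0.89, 2.07], [0.3, 2.58], [-1.14, 4.28], [0, 2.63], [-3.12, 3.12]. Speed limits (rad/s): [2.57, 2.57, 3.01, 3.14, 3.14, 3.14].

INTERFACE

Orientations are given as a unit quaternion [w, x, y, z].
In Python, from bench import ctrl, imaging gives the robot as it stands.
- The arm moves only by the shell command python3 -m jog 'ROWS'. ROWS is JSON, a list of rows, each a list of 3 entries, a list of its own where there are three numbers: the shift along the tool's x, y, z in cm, then the turn, a rotation vector about the tool's x, y, z in rad, then the finger opening in cm, from 0 to 8.54. A call has 1 to 12 rows; each row shifts and turns the pose as measured when the row begins, along the tool's axes as they then stand; what a row does not reach is not made up. A row lasts 1/12 s, in which the tool goes at most 41.7 mm and 7.16 degrees, less where a joint would pass 70% of its speed; a pose out of reach is approached as far as the arm can. A call is refused whole if a number of a shift passes 4.17 or a number of a turn 0.125, either way. A call with a gripper value outside its range is refused whole. The fingers move at their own pace and stop on an object; the grip force is fixed at half the most. Time passes only in rows, so rows that do not move let the fingers close. It gives the time, the measured TCP pose, the force and the opening at its end, in the units of the state.
- ctrl.get_obs(): the state, without advancing time (a new reading comes with each control period).
- imaging.camera(name): name is "side" or "top" or "wrist"; returns a dict with "frame" (400x640x3 uint8, red, green, blue), "depth" (400x640 float32, m along the optical axis (not along the pixel's ray), 0 where there is no reading), "K" (3x3 intrinsics, pixels), "R" (3x3) and "t" (3): a world point X has camera coordinates R X + t. Camera axes: x right, y down, z forward; pixel columns grow to the right and rows downward; lengths in m; the calibration is good to about 2 mm. A picture is of the moment at which its call begins.
- ctrl.hand_in(): hands the job in, once; it reports no verdict.
The state is a dict: "time_s": time; "q": joint angles; "dq": joint speeds; "joint_efforts": joint torques, N m; "eef_pos": TCP position; "eef_rot": TCP orientation; "wrist_force": force on the tool from outside, world axes, zero at the start; "torque": the same for the moment, N m; "opening": opening from 0.0 (shut) to 1.0 (fully open).
Only numpy, scipy, OpenCV 4.12 (cv2) and the standard library are available. Lean on these libraries where they do the work, as an engineer would, in place of code of your own. Each camera call takes 0.05 s, during which the arm holds its last target. There are 200 camera calls.

## Working session

There is one attempt and no reset: what is moved stays moved. The work goes in short steps, Python scripts to look and compute and a shell command to move; the robot and the scene stay as the last step left them, time stands still between calls to the robot, and variables do not carry over. Pictures are saved under pics/ and viewed, about 8 in all and at most 12, crops included, and the job is handed in when it is done.

```bash
mkdir -p pics; ls; python3 - <<'E'
from bench import ctrl, imaging
import cv2,numpy as np
o=ctrl.get_obs();print(o)
fs=[]
for n in("top","side"):
    c=imaging.camera(n);np.savez(f"/tmp/{n}.npz",**c);fs.append(c["frame"]);print(n,c["K"].tolist(),c["R"].round(3).tolist(),c["t"])
    cv2.imwrite(f"pics/{n}0.png",c["frame"][:,:,::-1])
E
```

```text
pics
{'time_s': 0.0, 'q': array([-1.36728129e+00,  1.81543984e-01,  1.60802623e+00, -2.58652043e-06,
        1.35378942e+00, -2.06334662e-01]), 'dq': array([ 0.00141984, -0.00072314,  0.00108263,  0.00208295, -0.00029179,
        0.00102855]), 'joint_efforts': array([ 1.39482170e-03, -4.44868326e+01, -3.51340806e+01, -2.21854420e-04,
        9.07221751e-03,  2.19787346e-06]), 'eef_pos': array([ 0.22900272, -0.52682102,  0.23037369]), 'eef_rot': array([ 0.59172654, -0.59084307,  0.38823279, -0.38734928]), 'wrist_force': array([-0.33430487, -0.38893737, -0.82167259]), 'torque': array([0.0043901 , 0.01309871, 0.03606911]), 'opening': 0.9999072000388253}
top [[437.5960837078705, 0.0, 317.15522343394144], [0.0, 437.5960837078705, 194.34746530358498], [0.0, 0.0, 1.0]] [[-0.016, -1.0, -0.012], [-0.984, 0.018, -0.176], [0.176, 0.009, -0.984]] [0.01768458 0.56594189 1.26843257]
side [[428.6693225918927, 0.0, 322.04470232307546], [0.0, 428.6693225918927, 203.38507493588938], [0.0, 0.0, 1.0]] [[-0.768, -0.64, -0.017], [-0.46, 0.57, -0.681], [0.445, -0.515, -0.732]] [0.42892482 0.33167937 0.99927325]
```

View pics/top0.png

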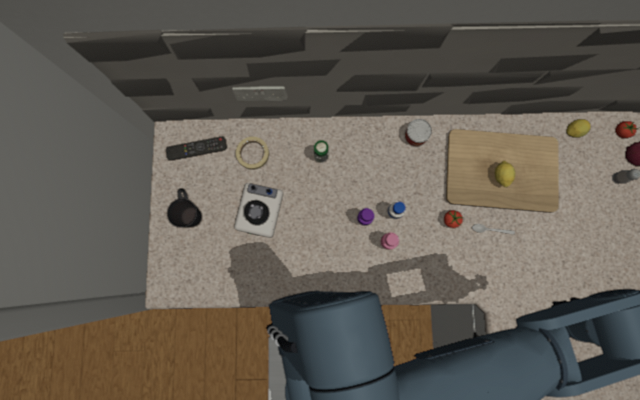

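View pics/side0.png

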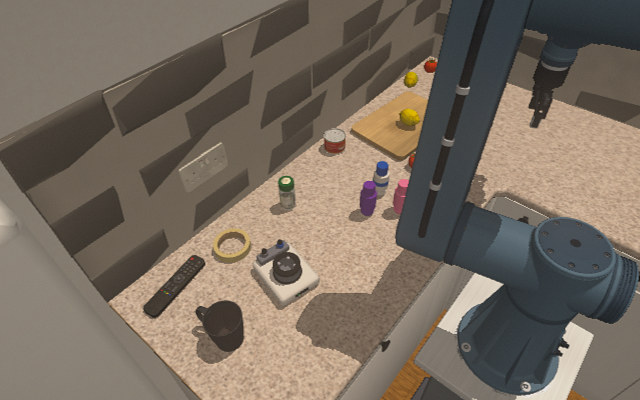

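The top view shows three cartridge-shaped things: white and blue (398,210), purple (366,216) and pink (390,241). Only the first fits the description. The unit is at (258,210), the mug at (185,212), the spice jar at (321,151) and the tomato at (453,219). I'll enlarge the cartridge and measure.

```bash
cat > h.py <<'E'
import numpy as np,cv2
from bench import ctrl,imaging
from scipy.spatial.transform import Rotation
def ray(c,uv,z):
    d=c["R"].T@np.linalg.inv(c["K"])@np.array([uv[0],uv[1],1.]); o=-c["R"].T@c["t"]
    return o+d*(z-o[2])/d[2]
def cloud(c):
    v,u=np.mgrid[:400,:640]; d=c["depth"]
    P=np.stack([(u-c["K"][0,2])/c["K"][0,0]*d,(v-c["K"][1,2])/c["K"][1,1]*d,d],-1)
    return (P-c["t"])@c["R"]
def rot(o): w,x,y,z=o["eef_rot"]; return Rotation.from_quat([x,y,z,w]).as_matrix()
E
cat > /tmp/m.py <<'E'
from h import *
for n in("top","side"):
    c=dict(np.load(f"/tmp/{n}.npz")); P=cloud(c); H=cv2.cvtColor(c["frame"],cv2.COLOR_RGB2HSV)
    h,s,v=[H[...,i].astype(int) for i in range(3)]
    ok=(c["depth"]>0)
    def rep(name,m,zt,box):
        m=m&ok; b=np.zeros_like(m); b[box[1]:box[3],box[0]:box[2]]=1; m&=b
        if m.sum()<4: print(n,name,"none");return
        p=P[m]; q=p[p[:,2]>np.percentile(p[:,2],95)-.006]
        yx=np.argwhere(m); print(n,name,m.sum(),"zmax",p[:,2].max().round(3),"top mean",q.mean(0).round(3),"ext",(np.percentile(q,98,0)-np.percentile(q,2,0)).round(3),"uv",yx.mean(0)[::-1].round(1))
    B=dict(top=dict(c=(385,198,410,222),p=(355,205,380,230),k=(380,230,402,252),u=(232,180,288,240),t=(440,205,466,232),j=(310,138,332,165)),
      side=dict(c=(370,155,395,200),p=(355,178,382,220),k=(390,178,412,220),u=(250,235,322,305),t=(405,150,424,172),j=(274,172,300,214)))[n]
    rep("cart",(h>100)&(h<125)&(s>140),.118,B['c'])
    rep("purple",P[...,2]>.1,.1,B['p']); rep("pink",P[...,2]>.1,.1,B['k'])
    rep("unit>.07",P[...,2]>.07,.08,B['u']); rep("ring dark",(v<60)&(P[...,2]>.06),.08,B['u'])
    rep("hose",(P[...,2]>.05)&(v>75),.08,B['u']); rep("tomato",P[...,2]>.03,.06,B['t']);rep("jar",P[...,2]>.08,.1,B['j'])
    if n=="top":
        a=cv2.resize(c["frame"][190:260,350:420],(400,400),interpolation=2);b=cv2.resize(c["frame"][175:245,225:295],(400,400),interpolation=2)
        cv2.imwrite("pics/crop1.png",np.hstack([a,b])[:,:,::-1])
E
PYTHONPATH=. python3 /tmp/m.py
```

```text
Traceback (most recent call last):
  File "h.py", line 1, in <module>
    import numpy as np,cv2
ModuleNotFoundError: No module named 'cv2'
```

```bash
python3 - < /tmp/m.py
```

```text
top cart 95 zmax 0.125 top mean [ 0.513 -0.224  0.118] ext [0.027 0.028 0.006] uv [398.6 207.4]
top purple 124 zmax 0.125 top mean [ 0.495 -0.133  0.119] ext [0.029 0.029 0.007] uv [367.2 214.6]
top pink 128 zmax 0.125 top mean [ 0.422 -0.202  0.119] ext [0.031 0.03  0.007] uv [392.  239.5]
top unit>.07 352 zmax 0.087 top mean [0.521 0.188 0.08 ] ext [0.104 0.071 0.007] uv [256.3 208.5]
top ring dark 301 zmax 0.087 top mean [0.519 0.188 0.08 ] ext [0.104 0.068 0.007] uv [256.1 209.5]
top hose 257 zmax 0.084 top mean [0.53  0.186 0.077] ext [0.075 0.068 0.01 ] uv [261.8 193.4]
top tomato 268 zmax 0.064 top mean [ 0.487 -0.4    0.047] ext [0.039 0.038 0.011] uv [453.5 218.6]
top jar 208 zmax 0.113 top mean [ 0.697 -0.007  0.106] ext [0.042 0.041 0.009] uv [321.1 148. ]
side cart 59 zmax 0.121 top mean [ 0.514 -0.225  0.118] ext [0.028 0.028 0.006] uv [382.1 164.8]
side purple 137 zmax 0.121 top mean [ 0.494 -0.133  0.118] ext [0.031 0.031 0.007] uv [369.2 186.9]
side pink 408 zmax 0.449 top mean [0.268 0.097 0.437] ext [0.009 0.006 0.019] uv [406.1 198.5]
side unit>.07 479 zmax 0.084 top mean [0.521 0.189 0.079] ext [0.106 0.073 0.007] uv [284.4 261.8]
side ring dark 34 zmax 0.082 top mean [0.56  0.186 0.079] ext [0.098 0.071 0.006] uv [274.8 255. ]
side hose 539 zmax 0.083 top mean [0.527 0.18  0.078] ext [0.107 0.067 0.01 ] uv [278.8 258.1]
side tomato 260 zmax 0.507 top mean [0.267 0.084 0.501] ext [0.014 0.004 0.01 ] uv [417.4 160.9]
side jar 224 zmax 0.11 top mean [ 0.696 -0.005  0.106] ext [0.043 0.044 0.007] uv [286.3 183.7]
```

View pics/crop1.png

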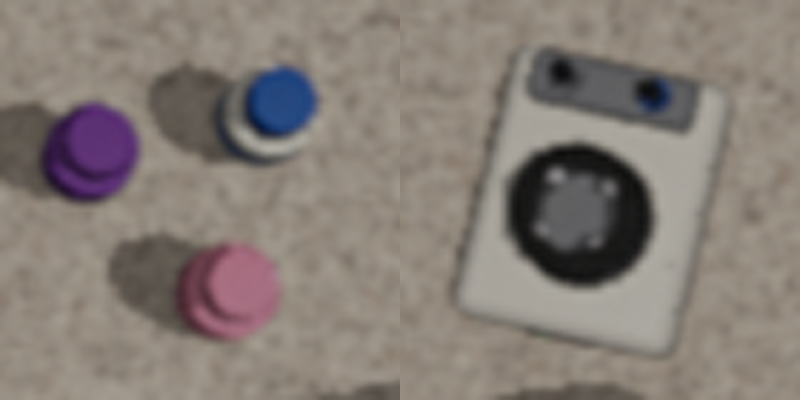

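The crop confirms the white body with the blue cap at (398,208). The other two are plain purple and pink. The socket's black ring is centred near (256,212). I'll move above the cartridge, with the tool's y pointing down.

```bash
python3 - <<'E'
from h import *
print(ctrl.hold_point_z)
for n,box in(("top",(240,196,274,230)),("side",(268,248,306,290))):
    c=dict(np.load(f"/tmp/{n}.npz")); g=cv2.cvtColor(c["frame"],cv2.COLOR_RGB2GRAY)[box[1]:box[3],box[0]:box[2]]
    m=(g<60).astype(np.uint8); k=max(cv2.findContours(m,0,1)[0],key=cv2.contourArea); e=cv2.fitEllipse(k)
    uv=(e[0][0]+box[0],e[0][1]+box[1]); print(n,uv,e[1],ray(c,uv,.08), c["K"][0,0]*.071/1.2)
    P=cloud(c); q=P[(P[...,2]>.068)&(P[...,2]<.09)&(abs(P[...,0]-.495)<.07)&(abs(P[...,1]-.19)<.05)]
    a=q[q[:,0]<.535]; print(n,"ext",a.min(0),a.max(0))
    print("hose",q[q[:,0]>.545].mean(0))
E
python3 -m jog '[[[-1.3,0.5,3.1],[0,0,0],8.5],[[-1.3,0.5,3.1],[0,0,0],8.5],[[-1.3,0.5,3.1],[0,0,0],8.5],[[-1.3,0.5,3.1],[0,0,0],8.5],[[-1.3,0.5,3.1],[0,0,0],8.5],[[-1.3,0.5,3.1],[0,0,0],8.5],[[-1.3,0.5,3.1],[0,0,0],8.5],[[-1.3,0.5,3.1],[0,0,0],8.5],[[-1.3,0.5,3.1],[0,0,0],8.5],[[-1.3,0.5,3.1],[0,0,0],8.5]]'
```

```text
0.0187
top (255.9291009902954, 212.13831520080566) (22.576765060424805, 24.41586685180664) [0.51119138 0.18785649 0.08      ] 25.891101619382336
top ext [0.47953326 0.15514806 0.06814809] [0.53486651 0.22393062 0.08641318]
hose [0.54735093 0.19160076 0.07763971]
side (286.51141357421875, 264.7471981048584) (21.47304344177246, 26.381669998168945) [0.51040061 0.19383004 0.08      ] 25.36293492002032
side ext [0.47879078 0.15578556 0.0681766 ] [0.53478327 0.226341   0.08406861]
hose [0.54697083 0.1901305  0.07860278]
time_s: 0.93
eef_pos: [0.4652, -0.2786, 0.1753]
eef_rot: [-0.589, 0.589, -0.393, 0.39]
wrist_force: [0.2, -0.8, -1.4]
opening: 0.994
```

```bash
python3 -m jog '[[[-1.0,0.5,2.2],[0,0,0],6],[[-1.0,0.5,2.2],[0,0,0],6],[[-1.0,0,2.2],[0,0,0],6],[[0,0,0],[0,0,0],6],[[0,0,0],[0,0,0],6]]'
cat >> h.py <<'E'
def go(target):
    o=ctrl.get_obs(); R=rot(o); d=np.array(target)-o["eef_pos"]
    print("pos",o["eef_pos"].round(4),"tool move cm",(R.T@d*100).round(2),"y axis",R[:,1].round(4),"x",R[:,0].round(3),"F",o["wrist_force"].round(2),"op",round(o["opening"],3),"t",o["time_s"])
E
python3 - <<'E'
from h import *
go([.5135,-.2245,.16])
c=imaging.camera("wrist"); cv2.imwrite("pics/w1.png",c["frame"][:,:,::-1])
H=cv2.cvtColor(c["frame"],cv2.COLOR_RGB2HSV);P=cloud(c)
m=(H[...,0]>100)&(H[...,0]<125)&(H[...,1]>140)&(P[...,2]>.112)&(P[...,2]<.126)&(c["depth"]>0)
print(m.sum(),P[m].mean(0),P[m].min(0),P[m].max(0))
E
```

```text
time_s: 1.35
eef_pos: [0.5185, -0.2145, 0.161]
eef_rot: [0.591, -0.59, 0.393, -0.385]
wrist_force: [0.1, -0.3, -0.6]
opening: 0.703
pos [ 0.5185 -0.2145  0.161 ] tool move cm [ 0.72  0.1  -0.85] y axis [-0.0082  0.0078 -0.9999] x [ 0.394 -0.919 -0.01 ] F [ 0.13 -0.25 -0.61] op 0.703 t 1.35
1454 [ 0.51544463 -0.22512999  0.11836191] [ 0.49900665 -0.24103144  0.114863  ] [ 0.53103822 -0.20814477  0.12035476]
```

View pics/w1.png

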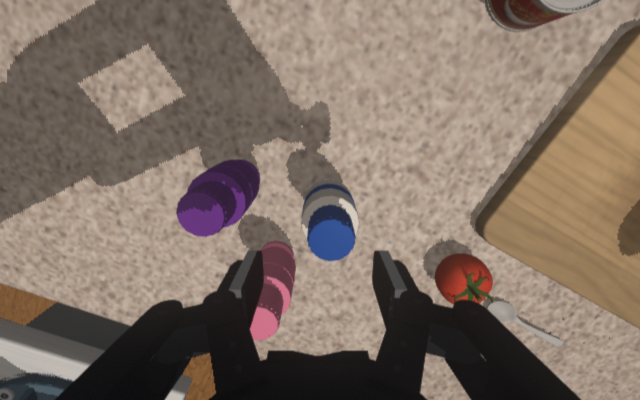

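Cap centre is at (331,232) in the wrist view, world (0.515,-0.225,0.118), which agrees with the other cameras. I'll centre the gripper, straighten its tilt and descend partway.

```bash
python3 -m jog '[[[0.4,0,-0.4],[0.005,0,-0.01],6],[[0.4,0,-0.35],[0,0,0],6],[[0,1.2,0],[0,0,0],6],[[0,1.2,0],[0,0,0],6],[[0,0,0],[0,0,0],6]]'
python3 - <<'E'
from h import *
go([.515,-.2248,.089])
E
```

```text
time_s: 1.82
eef_pos: [0.512, -0.23, 0.1354]
eef_rot: [-0.589, 0.589, -0.39, 0.392]
wrist_force: [-0.1, 0.1, -0.1]
opening: 0.702
pos [ 0.512  -0.23    0.1354] tool move cm [-0.37  4.64  0.47] y axis [ 0.0021 -0.0017 -1.    ] x [ 0.389 -0.921  0.002] F [-0.12  0.1  -0.15] op 0.702 t 1.8167
```

```bash
python3 -m jog '[[[-0.35,0,0.45],[0,0,0],6],[[0,0,0],[0,0,0],6],[[0,1.1,0],[0,0,0],6],[[0,1.1,0],[0,0,0],6],[[0,1.1,0],[0,0,0],6],[[0,1.0,0],[0,0,0],6],[[0,0,0],[0,0,0],6],[[0,0,0],[0,0,0],6]]'
python3 - <<'E'
from h import *
go([.515,-.2248,.089])
E
```

```text
time_s: 2.48
eef_pos: [0.5135, -0.2243, 0.0853]
eef_rot: [-0.589, 0.589, -0.392, 0.391]
wrist_force: [-0.5, -0.1, -0.4]
opening: 0.703
pos [ 0.5135 -0.2243  0.0853] tool move cm [ 0.1  -0.37  0.12] y axis [-1.1e-03  7.0e-04 -1.0e+00] x [ 0.387 -0.922 -0.001] F [-0.48 -0.09 -0.35] op 0.703 t 2.4833
```

```bash
python3 -m jog '[[[0.1,-0.4,0.12],[0,0,0],6],[[0,0,0],[0,0,0],6],[[0,0,0],[0,0,0],2.5],[[0,0,0],[0,0,0],2.5],[[0,0,0],[0,0,0],2.5],[[0,0,0],[0,0,0],2.5],[[0,0,0],[0,0,0],2.5],[[0,0,0],[0,0,0],2.5],[[0,0,0],[0,0,0],2.5]]'
python3 - <<'E'
from h import *
go([.515,-.2248,.089])
E
```

```text
time_s: 3.23
eef_pos: [0.5158, -0.2252, 0.091]
eef_rot: [-0.589, 0.589, -0.391, 0.391]
wrist_force: [-0.5, 0.3, -1.5]
opening: 0.379
pos [ 0.5158 -0.2252  0.091 ] tool move cm [-0.07  0.2  -0.06] y axis [ 4.e-04 -4.e-04 -1.e+00] x [ 0.388 -0.922  0.001] F [-0.49  0.33 -1.53] op 0.379 t 3.2333
```

```bash
python3 -m jog '[[[0,-0.8,0],[0,0,0],2],[[0,-1.8,0],[0,0,0],2],[[0,-2.8,0],[0,0,0],2],[[0,-3,0],[0,0,0],2],[[0,-3,0],[0,0,0],2],[[0,-3,0],[0,0,0],2],[[0,-1,0],[0,0,0],2],[[0,0,0],[0,0,0],2],[[0,0,0],[0,0,0],2]]'
python3 - <<'E'
from h import *
go([.5125,.190,.235])
c=imaging.camera("wrist"); cv2.imwrite("pics/w2.png",c["frame"][:,:,::-1])
E
```

```text
time_s: 3.98
eef_pos: [0.5135, -0.2236, 0.2515]
eef_rot: [0.589, -0.589, 0.393, -0.389]
wrist_force: [0.5, 0.2, -1.7]
opening: 0.379
pos [ 0.5135 -0.2236  0.2515] tool move cm [-38.16   1.79  15.94] y axis [-0.0047  0.0033 -1.    ] x [ 0.388 -0.922 -0.005] F [ 0.47  0.16 -1.69] op 0.379 t 3.9833
```

View pics/w2.png

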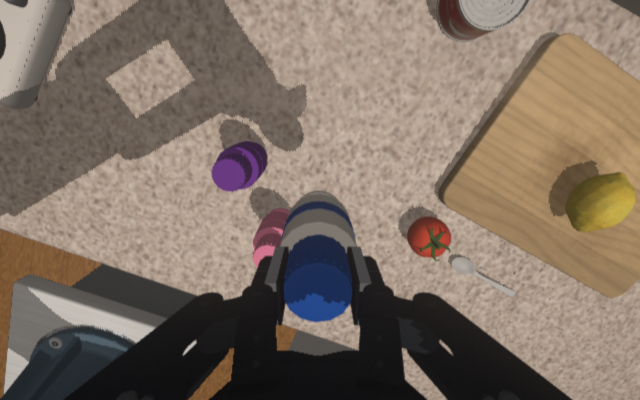

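Held straight, cap between the pads at (318,280). I'll carry it to above the socket.

```bash
python3 -m jog '[[[-1.5,0,0.6],[0,0,0],2],[[-3,0,1.2],[0,0,0],2],[[-3.4,0,1.4],[0,0,0],2],[[-3.4,0,1.4],[0,0,0],2],[[-3.4,0,1.4],[0,0,0],2],[[-3.4,0,1.4],[0,0,0],2],[[-3.4,0,1.4],[0,0,0],2],[[-3.4,0,1.4],[0,0,0],2],[[-3.4,0,1.4],[0,0,0],2],[[-2.8,0,1.2],[0,0,0],2],[[-1.5,0,0.7],[0,0,0],2],[[0,0,0],[0,0,0],2]]'
python3 - <<'E'
from h import *
go([.5125,.190,.235])
E
```

```text
time_s: 5.03
eef_pos: [0.4944, 0.1528, 0.2263]
eef_rot: [-0.583, 0.592, -0.41, 0.375]
wrist_force: [-0.4, 0.4, -1.3]
opening: 0.381
pos [0.4944 0.1528 0.2263] tool move cm [-2.77 -0.89  3.06] y axis [-0.0489  0.0164 -0.9987] x [ 0.381 -0.924 -0.034] F [-0.37  0.44 -1.28] op 0.381 t 5.0333
```

```bash
cat >> h.py <<'E'
def tilt():
    R=rot(ctrl.get_obs()); print("turn to upright",(R.T@np.cross(R[:,1],[0,0,-1])).round(4))
E
python3 - <<'E'
from h import *
tilt()
E
```

```text
turn to upright [ 0.0389 -0.     -0.0339]
```

```bash
python3 -m jog '[[[-1.4,0,1.5],[0.02,0,-0.017],2],[[-1.3,0,1.5],[0.019,0,-0.017],2],[[0,0,0],[0,0,0],2],[[0,0,0],[0,0,0],2],[[0,0,0],[0,0,0],2]]'
python3 - <<'E'
from h import *
go([.5125,.190,.2]);tilt()
c=imaging.camera("wrist"); cv2.imwrite("pics/w3.png",c["frame"][:,:,::-1]);np.savez("/tmp/w3.npz",**c)
o=ctrl.get_obs(); print(o["eef_pos"])
P=cloud(c); q=P[(c["depth"]>0)&(P[...,2]>.07)&(P[...,2]<.09)&(abs(P[...,0]-.5)<.06)&(abs(P[...,1]-.19)<.06)]
print(len(q),q.min(0),q.max(0))
for n in("top","side"):
    c=imaging.camera(n);np.savez(f"/tmp/{n}2.npz",**c)
    P=cloud(c);H=cv2.cvtColor(c["frame"],cv2.COLOR_RGB2HSV)
    m=(H[...,0]>100)&(H[...,0]<125)&(H[...,1]>140)&(P[...,2]>.12)&(c["depth"]>0)&(abs(P[...,1]-.19)<.06)&(abs(P[...,0]-.51)<.06)
    print(n,m.sum(), P[m].mean(0) if m.any() else "", np.percentile(P[m][:,2],98) if m.any() else "")
c=np.load("/tmp/side2.npz")["frame"]; cv2.imwrite("pics/s3.png",cv2.resize(c[170:310,210:350],(500,500))[:,:,::-1])
a=np.zeros((400,640,3),np.uint8)
E
```

```text
time_s: 5.45
eef_pos: [0.505, 0.191, 0.2162]
eef_rot: [-0.584, 0.593, -0.396, 0.388]
wrist_force: [0.3, -0.0, -1.4]
opening: 0.38
pos [0.505  0.191  0.2162] tool move cm [0.39 1.61 0.68] y axis [-0.0157 -0.0039 -0.9999] x [ 0.386 -0.923 -0.002] F [ 0.35 -0.04 -1.44] op 0.38 t 5.45
turn to upright [ 0.016  -0.     -0.0024]
[0.50479525 0.19067667 0.21611387]
1975 [0.48595666 0.15563322 0.07008768] [0.55152977 0.22557825 0.08202818]
top 0  
side 48 [0.49601499 0.18566353 0.24385542] 0.24821083713358918
```

View pics/w3.png

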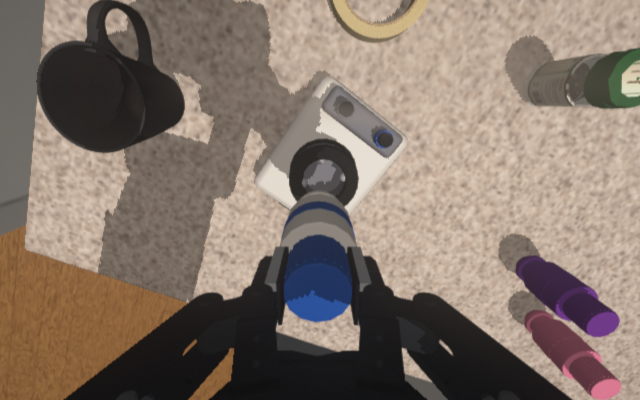

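View pics/s3.png

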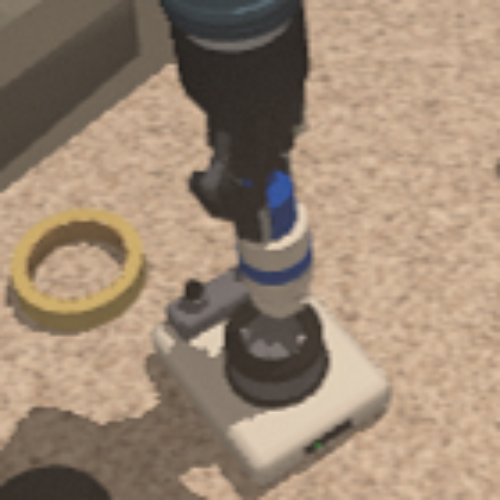

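```bash
python3 - <<'E'
from h import *
from scipy.optimize import least_squares
for f in("top","side","w3"):
    c=dict(np.load(f"/tmp/{f}.npz"));P=cloud(c);H=cv2.cvtColor(c["frame"],cv2.COLOR_RGB2GRAY)
    m=(c["depth"]>0)&(P[...,2]>.074)&(P[...,2]<.087)&(np.hypot(P[...,0]-.512,P[...,1]-.19)<.045)&(H<70)
    q=P[m]; h=cv2.convexHull(q[:,:2].astype(np.float32))[:,0]
    r=least_squares(lambda p:np.hypot(h[:,0]-p[0],h[:,1]-p[1])-p[2],[.512,.19,.035],loss="soft_l1",f_scale=.001)
    print(f,m.sum(),len(h),"hull",r.x.round(4),"z",np.median(q[:,2]).round(4))
    e=cv2.findContours(m.astype(np.uint8),0,1)[0]; k=max(e,key=cv2.contourArea); a=cv2.fitEllipse(k); print("  ellipse",ray(c,a[0],.08).round(4),a)
E
```

```text
top 263 29 hull [0.5134 0.1891 0.034 ] z 0.0793
  ellipse [0.513  0.1891 0.08  ] ((255.51681518554688, 211.5277099609375), (22.15514373779297, 23.084962844848633), 91.88401794433594)
side 315 24 hull [0.5146 0.1914 0.0344] z 0.0793
  ellipse [0.5128 0.1928 0.08  ] ((286.1032409667969, 263.9892578125), (23.105566024780273, 26.60731315612793), 84.00740051269531)
w3 1754 42 hull [0.5172 0.1912 0.0343] z 0.0795
  ellipse [0.5202 0.1923 0.08  ] ((323.171630859375, 176.63204956054688), (59.95113754272461, 63.597999572753906), 92.19905853271484)
```

```bash
python3 -m jog '[[[0.25,0.5,0.4],[0.016,0,-0.002],2],[[0.2,1,0.4],[0,0,0],2],[[0,1,0],[0,0,0],2],[[0,0.5,0],[0,0,0],2],[[0,0,0],[0,0,0],2],[[0,0,0],[0,0,0],2]]'
python3 - <<'E'
from h import *
go([.515,.190,.175]);tilt()
E
```

```text
time_s: 6.1
eef_pos: [0.5155, 0.186, 0.1844]
eef_rot: [0.587, -0.587, 0.394, -0.394]
wrist_force: [0.5, -0.3, -2.1]
opening: 0.377
pos [0.5155 0.186  0.1844] tool move cm [-0.39  0.94  0.11] y axis [ 3.e-04  1.e-04 -1.e+00] x [ 0.38  -0.925  0.   ] F [ 0.49 -0.32 -2.11] op 0.377 t 6.1
turn to upright [-0.0004  0.      0.    ]
```

```bash
python3 -m jog '[[[-0.38,0,0.11],[0,0,0],2],[[0,0,0],[0,0,0],2],[[0,0,0],[0,0,0],2]]'
python3 - <<'E'
from h import *
go([.515,.190,.165]);tilt()
imgs=[]
for n,b in(("side",(225,190,345,300)),("wrist",(240,100,400,250))):
    c=imaging.camera(n)["frame"]; imgs.append(cv2.resize(c[b[1]:b[3],b[0]:b[2]],(400,400),interpolation=2))
cv2.imwrite("pics/c4.png",np.hstack(imgs)[:,:,::-1])
E
```

```text
time_s: 6.35
eef_pos: [0.5149, 0.1903, 0.1844]
eef_rot: [-0.587, 0.587, -0.394, 0.394]
wrist_force: [0.4, -0.3, -1.6]
opening: 0.376
pos [0.5149 0.1903 0.1844] tool move cm [0.03 1.94 0.  ] y axis [-5.e-04  1.e-04 -1.e+00] x [ 0.38  -0.925 -0.   ] F [ 0.43 -0.31 -1.62] op 0.376 t 6.35
turn to upright [ 0.0004 -0.     -0.0003]
```

View pics/c4.png

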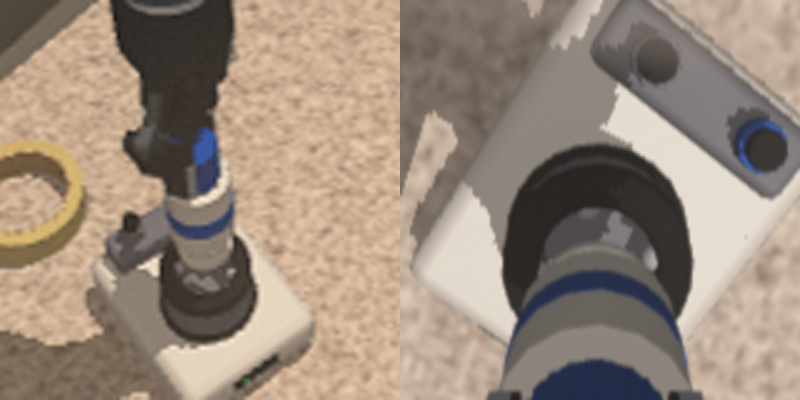

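Both views show the cone centred over the mouth. I'll descend slowly and watch the force.

```bash
python3 -m jog '[[[0,0.5,0],[0,0,0],2],[[0,0.5,0],[0,0,0],2],[[0,0.4,0],[0,0,0],2],[[0,0.3,0],[0,0,0],2],[[0,0,0],[0,0,0],2]]'; python3 -m jog '[[[0,0.3,0],[0,0,0],2],[[0,0.2,0],[0,0,0],2],[[0,0,0],[0,0,0],2]]'
python3 - <<'E'
from h import *
go([.515,.190,.141]);tilt()
E
```

```text
time_s: 6.87
eef_pos: [0.5152, 0.1905, 0.1664]
eef_rot: [0.588, -0.587, 0.393, -0.394]
wrist_force: [0.2, 0.1, -2.1]
opening: 0.378
time_s: 7.12
eef_pos: [0.5157, 0.1906, 0.1609]
eef_rot: [0.588, -0.587, 0.393, -0.394]
wrist_force: [1.0, 0.6, -1.4]
opening: 0.377
pos [0.5157 0.1906 0.1609] tool move cm [ 0.03  1.99 -0.09] y axis [ 2.2e-03  8.0e-04 -1.0e+00] x [ 0.38  -0.925  0.   ] F [ 0.97  0.61 -1.43] op 0.377 t 7.1167
turn to upright [-0.0023 -0.      0.0001]
```

```bash
for i in 1; do python3 -m jog '[[[0,0.25,0],[0,0,0],2],[[0,0.2,0],[0,0,0],2]]'; done; python3 -m jog '[[[0,0.2,0],[0,0,0],2],[[0,0.15,0],[0,0,0],2]]'
```

```text
time_s: 7.28
eef_pos: [0.5172, 0.1909, 0.1579]
eef_rot: [0.589, -0.586, 0.392, -0.395]
wrist_force: [-2.2, 1.0, 8.0]
opening: 0.378
time_s: 7.45
eef_pos: [0.5185, 0.191, 0.1569]
eef_rot: [0.59, -0.585, 0.391, -0.396]
wrist_force: [-2.7, -0.3, 6.9]
opening: 0.38
```

```bash
python3 - <<'E'
from h import *
go([.515,.190,.141]);tilt(); print(ctrl.get_obs()["torque"])
imgs=[]
for n,b in(("side",(225,190,345,300)),("wrist",(240,100,400,250))):
    c=imaging.camera(n)["frame"]; imgs.append(cv2.resize(c[b[1]:b[3],b[0]:b[2]],(400,400),interpolation=2))
cv2.imwrite("pics/c5.png",np.hstack(imgs)[:,:,::-1])
E
```

```text
pos [0.5185 0.191  0.1569] tool move cm [-0.04  1.59 -0.37] y axis [ 0.0086  0.0015 -1.    ] x [ 0.38  -0.925  0.002] F [-2.72 -0.25  6.94] op 0.38 t 7.45
turn to upright [-0.0086  0.      0.0019]
[-0.15155928  0.62194454 -0.02664641]
```

View pics/c5.png

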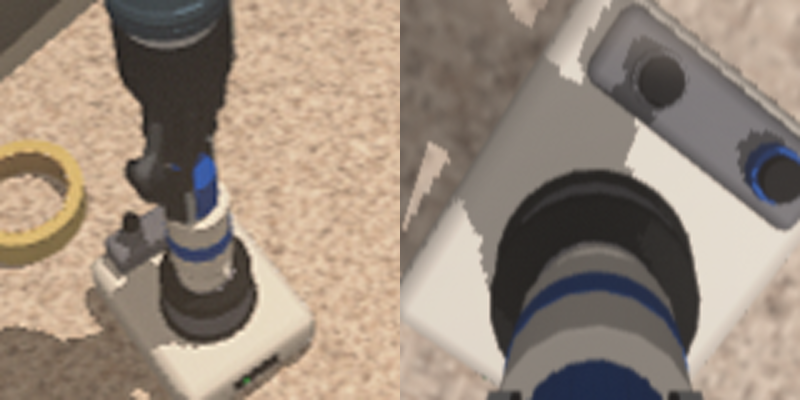

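```bash
python3 -m jog '[[[0,-0.1,-0.2],[-0.009,0,0.002],2],[[0,0,-0.15],[0,0,0],2],[[0,0,0],[0,0,0],2]]';python3 - <<'E'
from h import *
go([.515,.190,.141]);tilt(); print(ctrl.get_obs()["torque"])
E
```

```text
time_s: 7.8
eef_pos: [0.5165, 0.1903, 0.1597]
eef_rot: [0.588, -0.586, 0.393, -0.394]
wrist_force: [1.4, 1.0, 0.2]
opening: 0.38
pos [0.5165 0.1903 0.1597] tool move cm [-0.03  1.87 -0.16] y axis [ 0.0031  0.0015 -1.    ] x [ 0.38  -0.925 -0.   ] F [1.36 1.   0.2 ] op 0.38 t 7.8
turn to upright [-0.0034 -0.     -0.0002]
[ 0.32126143 -0.03708507 -0.04255613]
```

```bash
python3 -m jog '[[[-0.05,0.2,0.02],[-0.003,0,0],2],[[0,0.2,-0.03],[-0.002,0,0],2]]';python3 -m jog '[[[0,0.25,-0.05],[-0.003,0,0],2],[[0,0.25,-0.05],[-0.003,0,0],2]]'; python3 - <<'E'
from h import *
go([.5168,.191,.141]);tilt(); print(ctrl.get_obs()["torque"])
E
```

```text
time_s: 7.97
eef_pos: [0.5173, 0.1908, 0.1572]
eef_rot: [0.588, -0.587, 0.393, -0.394]
wrist_force: [0.3, 0.0, 10.4]
opening: 0.378
time_s: 8.13
eef_pos: [0.5186, 0.1906, 0.1551]
eef_rot: [-0.587, 0.588, -0.393, 0.394]
wrist_force: [-1.6, 1.7, 11.1]
opening: 0.378
pos [0.5186 0.1906 0.1551] tool move cm [-0.1   1.41 -0.15] y axis [ 7.0e-04 -2.5e-03 -1.0e+00] x [ 0.38  -0.925  0.003] F [-1.63  1.74 11.14] op 0.378 t 8.1333
turn to upright [0.0003 0.     0.0026]
[ 0.26003408  0.34874591 -0.04339497]
```

```bash
python3 -m jog '[[[-0.05,0.3,-0.12],[0,0,0.002],2],[[0,0.3,-0.1],[-0.002,0,0],2]]';python3 -m jog '[[[0,0.3,-0.08],[-0.003,0,0],2],[[0,0.3,-0.08],[-0.003,0,0],2]]'; python3 - <<'E'
from h import *
go([.5168,.191,.141]);tilt(); print(ctrl.get_obs()["torque"])
E
```

```text
time_s: 8.3
eef_pos: [0.5185, 0.1905, 0.1518]
eef_rot: [0.588, -0.587, 0.392, -0.395]
wrist_force: [-0.6, 0.3, 0.7]
opening: 0.38
time_s: 8.47
eef_pos: [0.5168, 0.1898, 0.1452]
eef_rot: [-0.586, 0.589, -0.394, 0.393]
wrist_force: [-0.0, 3.5, -6.6]
opening: 0.382
pos [0.5168 0.1898 0.1452] tool move cm [-0.11  0.42  0.04] y axis [-0.0031 -0.0038 -1.    ] x [ 0.38  -0.925  0.002] F [-0.04  3.53 -6.64] op 0.382 t 8.4667
turn to upright [0.0044 0.     0.0024]
[ 0.91799381 -0.05512622  0.03793996]
```

The force fell and then turned to a downward pull, so the catch is drawing it in. I'll seat it.

```bash
python3 -m jog '[[[-0.08,0.2,0],[0.004,0,0.002],2],[[0,0.15,0],[0,0,0],2]]';python3 -m jog '[[[0,0.15,0],[0,0,0],2],[[0,0.15,0],[0,0,0],2]]'; python3 - <<'E'
from h import *
go([.5168,.191,.141]);tilt(); print(ctrl.get_obs()["torque"])
E
```

```text
time_s: 8.63
eef_pos: [0.5154, 0.1904, 0.1394]
eef_rot: [-0.587, 0.588, -0.394, 0.393]
wrist_force: [2.1, 1.1, 2.1]
opening: 0.378
time_s: 8.8
eef_pos: [0.5162, 0.1907, 0.1373]
eef_rot: [-0.587, 0.588, -0.394, 0.393]
wrist_force: [-4.0, 0.2, 12.9]
opening: 0.382
pos [0.5162 0.1907 0.1373] tool move cm [-0.   -0.37  0.06] y axis [-1.5e-03 -1.0e-04 -1.0e+00] x [ 0.38  -0.925 -0.   ] F [-4.03  0.19 12.95] op 0.382 t 8.8
turn to upright [ 0.0014 -0.     -0.0004]
[0.14994705 0.80714204 0.04177164]
```

Home: at about 14 N net push the TCP is at 0.137, which puts the origin about 30 mm below the mouth once the mount's give is allowed for. I'll take up the free play gently.

```bash
python3 -m jog '[[[0,-0.15,0.03],[0.001,0,0],2],[[0,-0.1,0],[0,0,0],2]]';python3 -m jog '[[[0,-0.1,0],[0,0,0],2],[[0,-0.1,0],[0,0,0],2]]';python3 -m jog '[[[0,-0.1,0],[0,0,0],2]]'; python3 - <<'E'
from h import *
go([.5165,.191,.141]);tilt(); print(ctrl.get_obs()["torque"])
E
```

```text
time_s: 8.97
eef_pos: [0.5161, 0.1906, 0.1402]
eef_rot: [-0.587, 0.588, -0.394, 0.393]
wrist_force: [-0.1, 0.1, -2.1]
opening: 0.378
time_s: 9.13
eef_pos: [0.5156, 0.1905, 0.1414]
eef_rot: [-0.587, 0.588, -0.394, 0.393]
wrist_force: [1.0, 0.7, -1.2]
opening: 0.38
time_s: 9.22
eef_pos: [0.5155, 0.1905, 0.1421]
eef_rot: [-0.587, 0.588, -0.394, 0.393]
wrist_force: [0.6, 1.0, -2.7]
opening: 0.382
pos [0.5155 0.1905 0.1421] tool move cm [-0.01  0.11  0.11] y axis [-3.3e-03 -7.0e-04 -1.0e+00] x [ 0.38  -0.925 -0.001] F [ 0.59  0.99 -2.73] op 0.382 t 9.2167
turn to upright [ 0.0033 -0.     -0.0006]
[ 0.20191374 -0.29773252 -0.05150746]
```

```bash
for s in 1; do python3 -m jog '[[[0,-0.08,0.03],[0.003,0,0],2]]' | sed -n '2p;4p'; python3 -m jog '[[[0,-0.08,0.02],[0,0,0],2]]' | sed -n '2p;4p'; python3 -m jog '[[[0,-0.08,0.02],[0,0,0],2]]'| sed -n '2p;4p'; python3 -m jog '[[[0,-0.08,0.02],[0,0,0],2]]'| sed -n '2p;4p'; done
```

```text
eef_pos: [0.5157, 0.1906, 0.1426]
wrist_force: [-0.1, 0.4, -1.2]
eef_pos: [0.5156, 0.1906, 0.1432]
wrist_force: [0.8, 0.9, -1.9]
eef_pos: [0.5156, 0.1906, 0.1438]
wrist_force: [0.5, 0.9, -0.8]
eef_pos: [0.5156, 0.1906, 0.1444]
wrist_force: [0.1, -0.5, -4.1]
```

Contact begins near 0.144, so the free play is about 4.5 mm, which is within range.

```bash
f(){ sed -n '2p;4p'; }; python3 -m jog '[[[0,-0.08,0.02],[0,0,0],2]]'|f; python3 -m jog '[[[0,-0.08,0.02],[0,0,0],2]]' |f; python3 -m jog '[[[0,-0.08,0.02],[0,0,0],2]]'|f
```

```text
eef_pos: [0.5155, 0.1906, 0.1448]
wrist_force: [1.2, -0.2, -6.6]
eef_pos: [0.5153, 0.1906, 0.1451]
wrist_force: [1.3, 0.9, -6.2]
eef_pos: [0.5152, 0.1905, 0.1453]
wrist_force: [1.8, -0.1, -7.2]
```

```bash
f(){ sed -n '2p;4p'; }; python3 -m jog '[[[0,-0.11,0.03],[0,0,0],2]]'|f; python3 -m jog '[[[0,-0.11,0.03],[0,0,0],2]]' |f; python3 -m jog '[[[0,-0.11,0.03],[0,0,0],2]]'|f
```

```text
eef_pos: [0.5151, 0.1905, 0.1457]
wrist_force: [2.4, -0.6, -9.6]
eef_pos: [0.515, 0.1905, 0.1461]
wrist_force: [2.3, 0.0, -10.9]
eef_pos: [0.5149, 0.1904, 0.1464]
wrist_force: [2.3, 0.9, -12.2]
```

```bash
f(){ sed -n '2p;4p'; }; python3 -m jog '[[[0,-0.08,0.05],[0,0,0],2],[[0,-0.08,0.05],[0,0,0],2]]'|f; python3 -m jog '[[[0,-0.08,0.04],[0,0,0],2],[[0,-0.08,0.04],[0,0,0],2]]' |f
```

```text
eef_pos: [0.5151, 0.1905, 0.1466]
wrist_force: [1.9, -0.3, -12.8]
eef_pos: [0.515, 0.1905, 0.1469]
wrist_force: [2.4, -0.4, -15.2]
```

```bash
python3 - <<'E'
from h import *
go([.5165,.191,.141]);tilt()
E
```

```text
pos [0.515  0.1905 0.1469] tool move cm [0.01 0.59 0.16] y axis [-0.0122 -0.0027 -0.9999] x [ 0.38  -0.925 -0.002] F [  2.44  -0.38 -15.16] op 0.38 t 10.3833
turn to upright [ 0.0123  0.     -0.0021]
```

```bash
f(){ sed -n '1,2p;4p'; }; python3 -m jog '[[[0,-0.01,0.03],[0.003,0,0],2]]'|f; python3 -m jog '[[[0,-0.05,0.03],[0.002,0,0],2],[[0,-0.05,0.03],[0.002,0,0],2]]' |f; python3 -m jog '[[[0,-0.05,0.03],[0.002,0,0],2],[[0,-0.05,0.03],[0.002,0,0],2]]' |f
```

```text
time_s: 10.47
eef_pos: [0.5151, 0.1906, 0.1467]
wrist_force: [2.9, -0.7, -13.4]
time_s: 10.63
eef_pos: [0.5151, 0.1905, 0.147]
wrist_force: [2.9, -1.5, -15.0]
time_s: 10.8
eef_pos: [0.5149, 0.1905, 0.1473]
wrist_force: [2.8, -0.8, -16.4]
```

```bash
f(){ sed -n '1,2p;4p'; }; python3 -m jog '[[[0,0.04,0.03],[0,0,0],2],[[0,0.03,0],[0,0,0],2]]'|f; python3 -m jog '[[[0,0,0],[0,0,0],2],[[0,0,0],[0,0,0],2]]' |f
```

```text
time_s: 10.97
eef_pos: [0.515, 0.1905, 0.1466]
wrist_force: [1.7, -1.5, -13.0]
time_s: 11.13
eef_pos: [0.515, 0.1906, 0.1468]
wrist_force: [1.8, -0.9, -14.0]
```

```bash
f(){ sed -n '1,2p;4p'; }; python3 -m jog '[[[0,0.04,0],[0,0,0],2],[[0,0.01,0],[0,0,0],2]]'|f; python3 -m jog '[[[0,0.01,0],[0,0,0],2],[[0,0.01,0],[0,0,0],2],[[0,0.01,0],[0,0,0],2]]' |f;
```

```text
time_s: 11.3
eef_pos: [0.5151, 0.1906, 0.1466]
wrist_force: [2.1, -0.8, -12.9]
time_s: 11.55
eef_pos: [0.5152, 0.1906, 0.1466]
wrist_force: [1.2, -0.8, -13.5]
```

```bash
f(){ sed -n '1,2p;4p'; }; python3 -m jog '[[[0,0.03,0],[0,0,0],2],[[0,0.01,0],[0,0,0],2],[[0,0.01,0],[0,0,0],2]]' |f; for i in 1; do python3 -m jog '[[[0,0.01,0],[0,0,0],2],[[0,0.01,0],[0,0,0],2],[[0,0.01,0],[0,0,0],2],[[0,0.01,0],[0,0,0],2]]' |f;  python3 -m jog '[[[0,0.01,0],[0,0,0],2],[[0,0.01,0],[0,0,0],2],[[0,0.01,0],[0,0,0],2],[[0,0.01,0],[0,0,0],2]]' |f; python3 -m jog '[[[0,0.01,0],[0,0,0],2],[[0,0.01,0],[0,0,0],2],[[0,0.01,0],[0,0,0],2],[[0,0.01,0],[0,0,0],2]]' |f;  done
```

```text
time_s: 11.8
eef_pos: [0.5153, 0.1907, 0.1464]
wrist_force: [1.3, -0.7, -12.7]
time_s: 12.13
eef_pos: [0.5153, 0.1907, 0.1463]
wrist_force: [1.0, -1.7, -11.5]
time_s: 12.47
eef_pos: [0.5154, 0.1907, 0.1461]
wrist_force: [0.9, -1.6, -10.1]
time_s: 12.8
eef_pos: [0.5155, 0.1907, 0.146]
wrist_force: [1.6, -0.9, -9.9]
```

The pull slid from about 11 to 8.5 N. There's plenty of time, so I'll hold one more clean second near 10 N.

```bash
f(){ sed -n '1,2p;4p'; }; python3 -m jog '[[[0,-0.03,0],[0,0,0],2],[[0,0,0],[0,0,0],2]]' |f;  python3 -m jog '[[[0,0.005,0],[0,0,0],2],[[0,0.005,0],[0,0,0],2],[[0,0.005,0],[0,0,0],2],[[0,0.005,0],[0,0,0],2]]' |f;  python3 -m jog '[[[0,0.005,0],[0,0,0],2],[[0,0.005,0],[0,0,0],2],[[0,0.005,0],[0,0,0],2],[[0,0.005,0],[0,0,0],2]]' |f; python3 -m jog '[[[0,0.005,0],[0,0,0],2],[[0,0.005,0],[0,0,0],2],[[0,0.005,0],[0,0,0],2],[[0,0.005,0],[0,0,0],2],[[0,0.005,0],[0,0,0],2]]' |f; python3 - <<'E'
from h import *
go([.5165,.191,.1395]);tilt()
E
```

```text
time_s: 12.97
eef_pos: [0.5155, 0.1908, 0.1463]
wrist_force: [1.9, -1.1, -11.1]
time_s: 13.3
eef_pos: [0.5155, 0.1909, 0.1461]
wrist_force: [-0.2, -0.7, -10.7]
time_s: 13.63
eef_pos: [0.5156, 0.1909, 0.146]
wrist_force: [0.3, -0.4, -10.1]
time_s: 14.05
eef_pos: [0.5156, 0.1909, 0.1459]
wrist_force: [0.7, -0.8, -10.5]
pos [0.5156 0.1909 0.1459] tool move cm [0.03 0.64 0.09] y axis [-4.1e-03  7.0e-04 -1.0e+00] x [ 0.38  -0.925 -0.002] F [  0.7   -0.83 -10.53] op 0.377 t 14.05
turn to upright [ 0.0035 -0.     -0.0023]
```

Steady at about 9 to 9.5 N for over a second, and it held. Now I'll push it back home.

```bash
f(){ sed -n '1,2p;4p'; }; python3 -m jog '[[[0,0.15,0.03],[0.003,0,-0.002],2],[[0,0.15,0.03],[0,0,0],2]]' |f;  python3 -m jog '[[[0,0.15,0],[0,0,0],2],[[0,0.15,0],[0,0,0],2]]' |f;  python3 -m jog '[[[0,0.1,0],[0,0,0],2],[[0,0.1,0],[0,0,0],2]]' |f;python3 -m jog '[[[0,0.08,0],[0,0,0],2],[[0,0.08,0],[0,0,0],2]]' |f
```

```text
time_s: 14.22
eef_pos: [0.5169, 0.1915, 0.1442]
wrist_force: [-0.6, -0.4, -1.4]
time_s: 14.38
eef_pos: [0.5183, 0.192, 0.1431]
wrist_force: [-1.9, -1.6, -1.5]
time_s: 14.55
eef_pos: [0.5185, 0.192, 0.1421]
wrist_force: [-1.8, -0.5, -0.8]
time_s: 14.72
eef_pos: [0.5185, 0.1919, 0.1407]
wrist_force: [-1.2, -2.2, -0.5]
```

```bash
f(){ sed -n '1,2p;4p'; }; python3 -m jog '[[[0,0.15,-0.12],[0,0,0],2],[[0,0.1,-0.05],[0,0,0],2]]' |f;  python3 -m jog '[[[0,0.15,0],[0,0,0],2],[[0,0.15,-0.05],[0,0,0],2]]' |f; python3 - <<'E'
from h import *
go([.5165,.191,.1395]);tilt()
E
```

```text
time_s: 14.88
eef_pos: [0.5181, 0.1915, 0.139]
wrist_force: [-0.4, -0.1, 3.1]
time_s: 15.05
eef_pos: [0.5185, 0.1917, 0.1379]
wrist_force: [-4.5, -1.6, 10.0]
pos [0.5185 0.1917 0.1379] tool move cm [-0.01 -0.16 -0.21] y axis [ 0.0102  0.0027 -0.9999] x [ 0.38  -0.925  0.001] F [-4.48 -1.6  10.01] op 0.379 t 15.05
turn to upright [-0.0104 -0.      0.0014]
```

```bash
f(){ sed -n '1,2p;4p'; }; python3 -m jog '[[[0,0.12,-0.2],[-0.01,0,0],2],[[0,0.1,-0.05],[-0.003,0,0],2]]' |f;  python3 -m jog '[[[0,0.08,0],[0,0,0],2],[[0,-0.05,0],[0,0,0],2],[[0,0,0],[0,0,0],2]]' |f; python3 - <<'E'
from h import *
go([.5165,.191,.1395]);tilt()
E
```

```text
time_s: 15.22
eef_pos: [0.5185, 0.1917, 0.1387]
wrist_force: [-3.3, 0.1, 5.6]
time_s: 15.47
eef_pos: [0.5185, 0.1918, 0.1397]
wrist_force: [-2.4, -1.4, -0.0]
pos [0.5185 0.1918 0.1397] tool move cm [-0.01  0.02 -0.22] y axis [ 4.e-03 -2.e-04 -1.e+00] x [ 0.381 -0.925  0.002] F [-2.4  -1.37 -0.  ] op 0.38 t 15.4667
turn to upright [-0.0037  0.      0.0017]
```

```bash
f(){ sed -n '1,2p;4,5p'; }; python3 -m jog '[[[0,0.2,-0.1],[0,0,0],2],[[0,0.15,-0.03],[0,0,0],2]]' |f;  python3 -m jog '[[[0,0.12,-0.03],[0,0,0],2]]' |f; python3 -m jog '[[[0,-0.04,0],[0,0,0],6],[[0,0,0],[0,0,0],6],[[0,0,0],[0,0,0],6],[[0,0,0],[0,0,0],6]]' |f;python3 - <<'E'
from h import *
go([.5165,.191,.21]);tilt()
E
```

```text
time_s: 15.63
eef_pos: [0.5186, 0.1917, 0.1376]
wrist_force: [-4.9, -0.5, 11.7]
opening: 0.375
time_s: 15.72
eef_pos: [0.5188, 0.1918, 0.1376]
wrist_force: [-6.1, -1.3, 12.4]
opening: 0.38
time_s: 16.05
eef_pos: [0.5206, 0.1922, 0.1383]
wrist_force: [0.3, 0.8, -0.3]
opening: 0.702
pos [0.5206 0.1922 0.1383] tool move cm [-0.03 -7.17 -0.32] y axis [ 0.0135  0.0027 -0.9999] x [ 0.38  -0.925  0.003] F [ 0.3   0.84 -0.33] op 0.702 t 16.05
turn to upright [-0.0135  0.      0.0026]
```

Released. I'll raise the gripper straight up, step aside and check.

```bash
python3 -m jog '[[[0,-0.8,0],[0,0,0],6],[[0,-1.5,0],[0,0,0],6],[[0,-2,0],[0,0,0],6],[[0,-3,0],[0,0,0],6],[[0,-3,0],[0,0,0],6],[[0,-3,0],[0,0,0],6],[[3,-1,-1],[0,0,0],6],[[3,0,-2],[0,0,0],6],[[3,0,-2],[0,0,0],6],[[3,0,-2],[0,0,0],6],[[0,0,0],[0,0,0],6],[[0,0,0],[0,0,0],6]]'
python3 - <<'E'
from h import *
imgs=[]
for n,b in(("top",(170,130,350,310)),("side",(180,170,340,330))):
    c=imaging.camera(n); P=cloud(c);H=cv2.cvtColor(c["frame"],cv2.COLOR_RGB2HSV)
    near=(c["depth"]>0)&(np.hypot(P[...,0]-.515,P[...,1]-.191)<.03)&(P[...,2]>.12)&(P[...,2]<.22)
    q=P[near]; t=q[q[:,2]>np.percentile(q[:,2],80)] if len(q) else q
    blue=near&(H[...,0]>100)&(H[...,0]<125)&(H[...,1]>140)
    print(n,near.sum(),blue.sum(),"top z median",np.median(P[blue][:,2]) if blue.any() else None, t.mean(0) if len(t) else "")
    imgs.append(cv2.resize(c["frame"][b[1]:b[3],b[0]:b[2]],(400,400),interpolation=2))
cv2.imwrite("pics/fin.png",np.hstack(imgs)[:,:,::-1])
E
```

```text
time_s: 17.05
eef_pos: [0.4992, 0.0495, 0.2926]
eef_rot: [0.592, -0.584, 0.387, -0.398]
wrist_force: [0.1, -0.1, -0.7]
opening: 0.706
top 8 0 top z median None [0.51767902 0.20459094 0.16823494]
side 401 53 top z median 0.16767522781569089 [0.51510231 0.19112544 0.16851721]
```

View pics/fin.png

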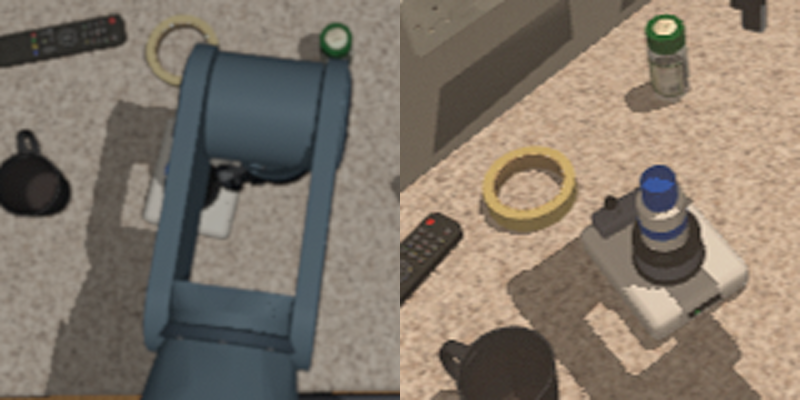

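The side view shows the cartridge upright in the socket with its shoulder on the ring. The cap top is at 0.168, so its origin is at 0.050, about 30 mm below the mouth. The mug and jar haven't moved, and the gripper is clear.

```bash
python3 -c "
from bench import ctrl; print(ctrl.hand_in())"
```

```text
the job is handed in; nothing more can be done
None
```

I pushed the white and blue cartridge home until it snapped in, tugged it, pushed it back down and let go. The job is handed in at about 17 s of the 72 s allowed.

- **Push:** It took about 12 N to get past the catch. Seating it took about 14 N the first time and about 14 N again after the tug. The highest reading I saw was well under 30 N.
- **Tug:** It took up about 4.5 mm of free play and then held. The steady second was about 9 N net, with the wrist reading 10 to 11 N including roughly 1.6 N of weight and sensor offset. While I was setting the force, the pull wandered between about 8 and 15 N for some 3 s before that. The highest reading was 16.4 N, under the 20 N limit.
- **Final check:** The side camera put the cap top at 0.168 m, so the cartridge origin is at about 0.050 m, 30 mm below the mouth at 0.0795 m.
- **Surroundings:** The gripper is clear. The mug and the spice jar look undisturbed in the last picture.

**Not fully checked:** The arm blocked the top camera at the end, so the final height rests on the side view alone. I did not photograph the tomato again after lifting the cartridge, but the arm never went near it. The force was only read at the end of each move, so short peaks in between were not seen.

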